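# Punch the marked rail strip under the bench press

## Task

Draw the dark rail strip out from under the ball shelf, set it down on the bench, then take it again by its plain end and slide it flat under the punch press until the small circle drawn on it is right beneath the punch tip, and let go. Then push the press's black knob down until the tip presses firmly on the wood inside the circle and let it spring back, leaving the strip lying there. The tip must not be pressed on the wood outside the circle, and nothing else on the bench may be shoved or knocked over.

Things in the scene. Friction and masses are not known exactly. Their poses are not given: they have to be found in the camera images.
- strip: The work: a loose flat strip of dark wood, 180 long (x) x 36 wide (y) x 20 thick (z), about 0.1 kg. Origin at the centre of its underside, z up. Its marked end is at its -x end (x = -90), its plain end at +x (x = +90). At the start the marked end pokes about 85 mm (75 to 95) out of the robot side of the ball shelf and the plain half lies under the shelf.
- mark (a point): Centre of the pale drawn cross and circle (circle radius 6) on the strip's top face, 40 from the marked end: at (-50, 0, 20) in the strip's frame.
- press: Fixed grey C-frame punch press. Origin on the bench under the punch tip, axes along the world's (yaw within 0.25). No raised bed: work slides on the bench. Head over the tip: x -30 to 106, 56 wide (y), z 68 to 123, with a collar (radius 14) below it to z 62. Column 60 wide from x 80; foot x 70 to 160, 110 wide. Open below the head to -x and both y sides. A thin steel disc is flush under the tip.
- punch: The press's steel punch with its black knob, one piece, sliding straight down up to 18 mm against a spring (2 N at the top, about 5 N when the tip has come down 12 mm to the strip's top) and springing back by itself. Axes as the press; origin at the bench under the tip when it is up.
- punch_tip (a point): Lower end of the punch, a blunt tip of radius 2.5; 32 above the bench when up, so 12 above the top of a strip lying beneath it.
- knob_top (a point): Middle of the top of the black knob (radius 22, flat top of radius 18), 157 above the bench when up.
- ball_shelf: Fixed low dark shelf with three pool balls on it: 130 deep (x) x 240 wide (y). Origin on the bench under its centre; its open front is at x = -65. Board underside at 45, board top at 61; balls up to 119 high stand 30 behind the centre. Solid side legs 16 thick at y = +-112; clear between y = -104 and +104. To the robot's left or right, yaw within 0.12.
- ball_tray: Fixed open dark wooden tray 200 x 200, walls 35 high, full of pool balls up to 63 high. Origin under its centre. On the side where the ball shelf is not.
- bottle: Bystander: loose standing bottle, radius 25, 140 high; origin at the centre of its underside. Stands close on one side of the press; on the other side a flat sheet of paper lies on the bench, too thin to matter, which may be covered.
- chalk0: Bystander: loose chalk cube 24 x 24 x 22 beside the strip in front of the shelf; origin at the centre of its underside.
- chalk1: Bystander: another loose chalk cube 24 x 24 x 22; origin at the centre of its underside.
- offcut: Bystander: loose shorter strip of the same dark wood without a mark, 100 (x) x 36 (y) x 20; origin at the centre of its underside.
- screwdriver: Bystander: loose screwdriver lying on the bench along its x, about 200 long; origin about its middle.
- brush: Bystander: loose brush lying on the bench along its x, about 200 long; origin about its middle.
- tin: Bystander: loose round tin, radius 30, 60 high, in front of the ball tray; origin at the centre of its underside.
Mind the look-alikes: they are no part of the job. What is shaped like the strip but blue is not meant.

How it is judged:
By the outcome, as a careful person would: the job done as asked, in the order asked, and still so for the second after the job is handed in, with the robot touching nothing.
It also fails if it takes over 61 s, if anything falls off the work surface, if the arm or the gripper's body presses on something with over 40 N, if the wrist force passes 120 N, or if a joint passes its speed limit or range.

## Robot

A 6-joint arm with a two-finger parallel gripper is mounted at the origin on the work surface. World frame = base frame: x ahead of the robot, y to its left, z up, the work surface at z = 0. Lengths are in m, angles in rad, forces in N, time in s.
With the tool pointing down it reaches from about 0.25 to 0.725 m from the base axis. Payload 9.7 kg.
Tool frame: the origin (TCP) lies midway between the tips of the shut fingers; the grasp point (between the pads) lies 19 mm behind it; z points along the fingers, y is the direction in which the jaws open and shut (so a half turn about z gives the same grasp; the last joint's range is limited). The gripper opens to 85 mm and grips with 20 to 120 N. Pads are 22 mm wide; open, the fingers measure 114 mm over their backs; the gripper's body (76 mm by 85 mm) begins 54 mm behind the grasp point. The pads swing forward as they close: fully open they stand 13 mm farther back than shut.
Start: joints at [-1.199, 0.087, 0.176, 1.66, 0, 1.571], TCP at [0.2, -0.512, 0.231] pointing down, gripper open.
Joint ranges: [-3.13, 3.13], [-0.85, 1.81], [-1.15, 1.24], [-2.2, 2.28], [-1.44, 1.52], [-3.14, 3.14]. Speed limits (rad/s): [2.22, 2.22, 2.57, 3.14, 3.14, 3.14].

## Interface

Orientations are given as a 3x3 rotation matrix whose columns are the frame's x, y, z axes.
In Python, from plant import env, optics gives the robot as it stands.
- The arm moves only by the shell command python3 -m handwheel 'ROWS' [FORCE]. ROWS is text: rows parted by semicolons, each of 5 numbers parted by spaces: the closure in counts, from 0 (fully open) to 255 (shut), then the shift along the tool's x, y, z in m, then the turn about the tool's z in rad. In form: grip tx ty tz twist; .... A call has 1 to 8 rows; each row shifts and turns the pose as measured when the row begins, along the tool's axes as they then stand; what a row does not reach is not made up. A row lasts 1/8 s, in which the tool goes at most 62.5 mm and 10.7 degrees, less where a joint would pass 70% of its speed; a pose out of reach is approached as far as the arm can. A call is refused whole if a number of a shift passes 0.0625 or a number of a turn 0.188, either way. A call with a gripper value outside its range is refused whole. The fingers move at their own pace and stop on an object; FORCE is the grip in N (left out, the last holds). Time passes only in rows, so rows that do not move let the fingers close. It gives the time, the measured TCP pose, the force and the opening at its end, in the units of the state.
- env.sense(): the state, without advancing time (a new reading comes with each control period).
- optics.snapshot(name): name is "side" or "top" or "wrist"; returns (picture, depth): 384x512x3 uint8, blue, green, red; 384x512 float32, m along the optical axis (not along the pixel's ray), 0 where there is no reading.
- optics.camera_params(name): a dict with "camera_matrix" (3x3 intrinsics, pixels), "eye" and "attitude" of the camera in the world; the wrist camera has in their place "T_tool_cam" (4x4, takes a point from camera to tool coordinates, whose origin is the TCP and whose axes are the flange's). Camera axes: x right, y down, z forward; pixel columns grow to the right and rows downward; lengths in m; the calibration is good to about 2 mm. A picture is of the moment at which its call begins: read the wrist's pose just before it. camera_params takes no time and is no camera call.
- env.finish_job(): hands the job in, once; it reports no verdict.
The state is a dict: "time": time; "joints": joint angles; "qd": joint speeds; "effort": joint torques, N m; "tool_pos": TCP position; "ee_rot": TCP orientation; "contact_force": force on the tool from outside, world axes, zero at the start; "moment": the same for the moment, N m; "opening": opening from 0.0 (shut) to 1.0 (fully open).
Only numpy, scipy, OpenCV 4.12 (cv2) and the standard library are available. Lean on these libraries where they do the work, as an engineer would, in place of code of your own. Each camera call takes 0.05 s, during which the arm holds its last target. There are 200 camera calls.

## Working session

There is one attempt and no reset: what is moved stays moved. The work goes in short steps, Python scripts to look and compute and a shell command to move; the robot and the scene stay as the last step left them, time stands still between calls to the robot, and variables do not carry over. Pictures are saved under pics/ and viewed, about 8 in all and at most 12, crops included, and the job is handed in when it is done.

```bash
ls; mkdir -p pics
cat > h.py <<'E'
import numpy as np, cv2
from plant import env, optics
def cam(n):
    p=optics.camera_params(n); K=np.array(p["camera_matrix"])
    if n=="wrist":
        s=env.sense(); T=np.eye(4); T[:3,:3]=s["ee_rot"]; T[:3,3]=s["tool_pos"]
        M=T@np.array(p["T_tool_cam"]); return K,M[:3,:3],M[:3,3]
    return K,np.array(p["attitude"]),np.array(p["eye"])
def snap(n,f=None):
    c=cam(n); im,d=optics.snapshot(n)
    if f: cv2.imwrite("pics/"+f,im)
    return im,d,c
def ray(c,u,v,z):
    K,R,e=c; r=R@np.linalg.inv(K)@np.array([u,v,1.]); return e+r*(z-e[2])/r[2]
def cloud(d,c):
    K,R,e=c; v,u=np.mgrid[:d.shape[0],:d.shape[1]]
    P=np.stack([(u-K[0,2])/K[0,0]*d,(v-K[1,2])/K[1,1]*d,d],-1)@R.T+e
    P[d==0]=np.nan; return P
def proj(c,p):
    K,R,e=c; q=K@(R.T@(np.array(p)-e)); return q[:2]/q[2]
E
python3 - <<'E'
from h import *
s=env.sense()
for k in s: print(k,np.round(s[k],3).tolist())
a,d,c=snap("top","top0.png"); np.savez("top0.npz",im=a,d=d,R=c[1],K=c[0],e=c[2])
b,d2,c2=snap("side","side0.png"); np.savez("side0.npz",im=b,d=d2,R=c2[1],K=c2[0],e=c2[2])
print(c,c2)
E
```

```text
pics
time 0.0
joints [-1.199, 0.087, 0.175, 1.66, 0.0, 1.571]
qd [0.001, -0.0, 0.0, -0.0, 0.001, 0.001]
effort [-0.001, -52.039, 46.48, 0.016, -0.0, 0.0]
tool_pos [0.2, -0.512, 0.231]
ee_rot [[0.932, 0.363, -0.0], [0.363, -0.932, 0.001], [0.0, -0.001, -1.0]]
contact_force [0.408, 0.102, 0.211]
moment [-0.003, 0.043, -0.024]
opening 0.999
(array([[463.25590083,   0.        , 251.9261334 ],
       [  0.        , 463.25590083, 189.33817002],
       [  0.        ,   0.        ,   1.        ]]), array([[ 0.01090845, -0.98167197,  0.19026601],
       [-0.99978377, -0.00733863,  0.01945681],
       [-0.01770391, -0.19043711, -0.98153975]]), array([ 0.23701301, -0.00176401,  1.59593964])) (array([[452.6565368 ,   0.        , 249.84518488],
       [  0.        , 452.6565368 , 195.48116706],
       [  0.        ,   0.        ,   1.        ]]), array([[-9.22963480e-01, -2.81932097e-01,  2.62016617e-01],
       [-3.84887535e-01,  6.76111701e-01, -6.28279041e-01],
       [-2.04730415e-05, -6.80725540e-01, -7.32538558e-01]]), array([0.06034623, 1.1061794 , 1.37465019]))
```

View pics/top0.png

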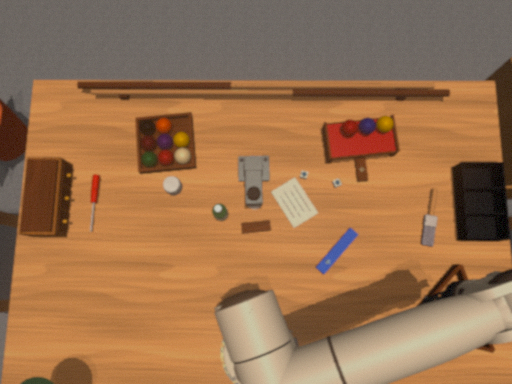

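View pics/side0.png

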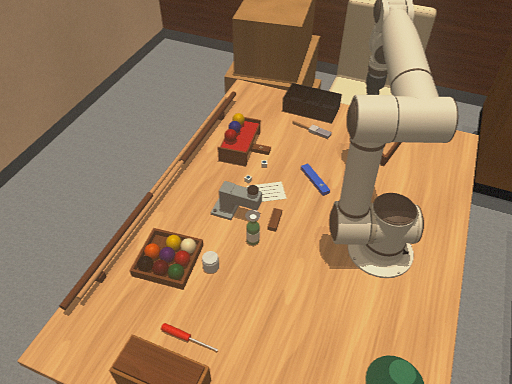

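The top view shows three strip-like things. Dark wood poking out of the ball shelf at (361,168) fits the description; the offcut at (256,227) is dark but loose and shorter, and the one at (337,251) is blue. Other items: press (254,180) with its knob at (254,193), bottle (220,212), chalks (304,174) and (337,183), tray (165,142), tin (172,185). I'll measure rough positions and make one enlarged crop.

Run:
```python
from h import *
z=np.load("top0.npz"); c=(z["K"],z["R"],z["e"]); im=z["im"]; P=cloud(z["d"],c)
for n,u,v,h in [("markend",362,181,.02),("stripfront",357,158,.02),("knob",254,193,.157),("bottle",220,212,.14),("chalkA",304,174,.022),("chalkB",337,183,.022),("offcut",256,227,.02),("tin",172,185,.06)]:
    print(n,np.round(ray(c,u,v,h),3),"depth",np.round(P[v,u],3))
a=cv2.resize(im[100:240,200:410],None,fx=3.8,fy=3.8,interpolation=cv2.INTER_CUBIC); cv2.imwrite("pics/crop1.png",a)
m=(cv2.inRange(im,(0,0,0),(75,75,255)))
hsv=cv2.cvtColor(im,cv2.COLOR_BGR2HSV)
print(hsv[168,362],hsv[227,256],hsv[120,300],im[168,362])
# height map based masks
Z=P[...,2]
for (x0,x1,y0,y1,lo,hi,n) in [(340,385,158,190,.012,.03,"strip"),(235,275,215,240,.012,.03,"offcut"),(295,312,166,182,.012,.03,"ch"),(330,345,176,190,.012,.03,"ch"),(238,270,180,200,.145,.17,"knob"),(205,232,200,222,.06,.16,"bottle"),(230,275,150,210,.11,.135,"head")]:
    M=np.zeros(Z.shape,bool); M[y0:y1,x0:x1]=True; M&=(Z>lo)&(Z<hi); q=P[M]
    if len(q): print(n,len(q),np.round(np.median(q,0),3),"min",np.round(q.min(0),3),"max",np.round(q.max(0),3),np.round(cv2.minAreaRect(q[:,:2].astype(np.float32)*1000),1) if 0 else cv2.minAreaRect((q[:,:2]*1000).astype(np.float32)))
```

```text
markend [ 0.575 -0.351  0.02 ] depth [ 0.577 -0.354  0.01 ]
stripfront [ 0.657 -0.337  0.02 ] depth [ 0.658 -0.337  0.017]
knob [0.504 0.02  0.157] depth [0.504 0.02  0.157]
bottle [0.445 0.128 0.14 ] depth [0.45  0.131 0.108]
chalkA [ 0.598 -0.151  0.022] depth [ 0.597 -0.151  0.027]
chalkB [ 0.567 -0.265  0.022] depth [ 0.566 -0.264  0.023]
offcut [0.412 0.014 0.02 ] depth [0.412 0.014 0.021]
tin [0.548 0.3   0.06 ] depth [0.548 0.301 0.058]
[ 15 125 135] [ 11 177 117] [ 14 155 196] [ 69 103 135]
strip 254 [ 0.617 -0.348  0.02 ] min [ 0.548 -0.418  0.012] max [ 0.659 -0.275  0.029] ((607.7496337890625, -351.48468017578125), (144.2871551513672, 103.68653869628906), 83.7734375)
offcut 300 [0.415 0.014 0.019] min [ 0.394 -0.034  0.012] max [0.437 0.066 0.028] ((414.19775390625, 17.278125762939453), (36.7971076965332, 99.87987518310547), 6.912530422210693)
ch 50 [ 0.597 -0.148  0.022] min [ 0.585 -0.161  0.014] max [ 0.611 -0.137  0.029] ((597.1244506835938, -148.25808715820312), (23.453027725219727, 24.152441024780273), 75.62251281738281)
ch 50 [ 0.567 -0.262  0.022] min [ 0.554 -0.276  0.012] max [ 0.585 -0.248  0.028] ((569.277587890625, -262.69317626953125), (24.518312454223633, 24.607288360595703), 22.835308074951172)
knob 147 [0.504 0.023 0.155] min [0.485 0.004 0.145] max [0.525 0.045 0.165] ((505.015625, 24.868894577026367), (39.7535285949707, 41.15302658081055), 0.46655747294425964)
bottle 188 [0.452 0.134 0.097] min [0.433 0.113 0.061] max [0.481 0.159 0.146] ((456.4454345703125, 136.41017150878906), (46.29292297363281, 46.55559158325195), 5.356955051422119)
head 688 [0.57  0.025 0.123] min [ 0.475 -0.002  0.11 ] max [0.636 0.055 0.133] ((555.4171142578125, 26.190393447875977), (160.16539001464844, 55.84602737426758), 0.4139297604560852)
```

View pics/crop1.png

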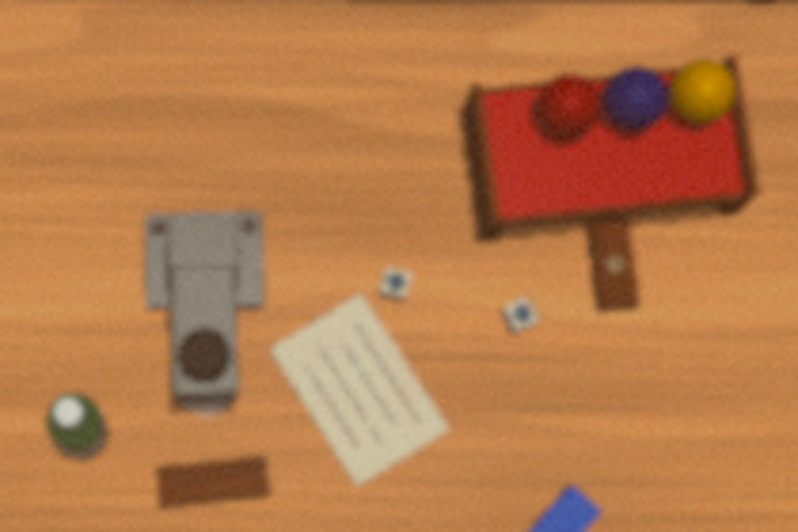

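The crop confirms it: dark wood coming out of the red shelf with a pale mark at top px (362,169.5). The offcut has no mark. Moving the wrist camera over there for a precise measurement.

```bash
python3 -m handwheel '0 0.06 -0.009 0 0; 0 0.06 -0.009 0 0; 0 0.06 -0.009 0 0; 0 0.06 -0.009 0 0; 0 0.06 -0.009 0 0; 0 0 0 0 0.13; 0 0 0 0 0.13' 60
cat >> h.py <<'E'
def go(x,y,z,ang=None):
    s=env.sense(); R=np.array(s["ee_rot"]); d=R.T@(np.array([x,y,z])-s["tool_pos"])
    a=np.arctan2(R[1,0],R[0,0]); print("tool delta",np.round(d,4),"now",np.round(s["tool_pos"],4),"ang",round(a,4),"twist",None if ang is None else round(-(ang-a),4),"tilt",np.round(R[:,2],3))
E
python3 - <<'E'
from h import *
print(np.round(optics.camera_params("wrist")["T_tool_cam"],4))
s=env.sense(); print(np.round(s["joints"],3)); go(.6,-.35,.1)
im,d,c=snap("wrist","w1.png"); np.savez("w1.npz",im=im,d=d,R=c[1],K=c[0],e=c[2])
E
```

```text
time: 0.98
tool_pos: [0.4706, -0.3563, 0.2264]
ee_rot: [[0.995, 0.103, -0.004], [0.103, -0.995, 0.005], [-0.004, -0.005, -1.0]]
contact_force: [-0.1, -0.8, -0.3]
opening: 0.998
[[-7.000e-04 -9.452e-01 -3.264e-01  8.490e-02]
 [ 1.000e+00 -8.000e-04  3.000e-04 -5.000e-04]
 [-6.000e-04 -3.264e-01  9.452e-01 -1.423e-01]
 [ 0.000e+00  0.000e+00  0.000e+00  1.000e+00]]
[-6.490e-01  1.910e-01  2.820e-01  1.669e+00  1.000e-03  2.390e+00]
tool delta [0.1299 0.0077 0.1259] now [ 0.4706 -0.3563  0.2264] ang 0.1029 twist None tilt [-0.004  0.005 -1.   ]
```

View pics/w1.png

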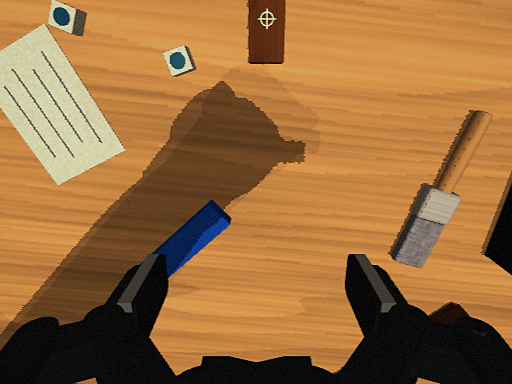

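The wrist view shows the strip with its mark at (267,19) and end edge at row 63, the chalks at (65,17) and (178,61), the blue strip at (190,240) and the brush at (445,190). Measuring.

Run:
```python
from h import *
z=np.load("w1.npz"); c=(z["K"],z["R"],z["e"]); im=z["im"]
hsv=cv2.cvtColor(im,cv2.COLOR_BGR2HSV)
m=((im[...,2]<120)&(hsv[...,1]>120)&(hsv[...,0]<20)).astype(np.uint8)*255; m[:,:235]=0;m[:,300:]=0;m[75:]=0
m=cv2.morphologyEx(m,cv2.MORPH_CLOSE,np.ones((15,15)))
k=max(cv2.findContours(m,0,2)[0],key=cv2.contourArea)
print(cv2.boundingRect(k))
for v in (5,20,35,50): 
    u=np.where(m[v])[0]; print(v,u.min(),u.max(),np.round(ray(c,u.min(),v,.02)[:2],4),np.round(ray(c,u.max(),v,.02)[:2],4))
u=267; vv=np.where(m[:,u])[0].max(); print("end row",vv,ray(c,u,vv,.02),ray(c,u,vv,0))
w=(im.min(2)>130).astype(np.uint8); w[:,:250]=0; w[:,285:]=0; w[50:]=0
ys,xs=np.where(w); print("mark px",(xs.min()+xs.max())/2,(ys.min()+ys.max())/2,"world",ray(c,(xs.min()+xs.max())/2,(ys.min()+ys.max())/2,.02))
P=cloud(z["d"],c); print("depth at mark",P[19,272], "bench",P[120,350])
print("blue tip",ray(c,213,200,.02),"chalkB",ray(c,178,61,.022))
```

```text
(247, 0, 38, 64)
5 247 284 [ 0.6246 -0.3301] [ 0.6283 -0.3659]
20 248 284 [ 0.6118 -0.3323] [ 0.6154 -0.3676]
35 248 283 [ 0.5985 -0.3335] [ 0.602  -0.3684]
50 248 283 [ 0.5848 -0.3348] [ 0.5884 -0.3701]
end row 63 [ 0.57461236 -0.35538113  0.02      ] [ 0.57570315 -0.3558221   0.        ]
mark px 267.0 18.5 world [ 0.61499075 -0.3507708   0.02      ]
depth at mark [ 0.61493484 -0.35570706  0.02070366] bench [ 5.25080030e-01 -4.57605236e-01  5.33267517e-05]
blue tip [ 0.41828381 -0.30870718  0.02      ] chalkB [ 0.56712906 -0.26470056  0.022     ]
```

```bash
python3 -m handwheel '0 0 0 0 -0.185; 0 0 0 0 -0.185; 0 0 0 0 -0.185; 0 0 0 0 -0.185; 0 0 0 0 -0.185; 0 0 0 0 -0.185; 0 0 0 0 -0.185; 0 0 0 0 -0.185' >/dev/null; python3 -m handwheel '0 0 0 0 -0.185; 0 0 0 0 -0.185; 0 0 0 0 -0.185; 0 0 0 0 -0.185; 0 0 0 0 -0.185; 0 0 0 0 -0.185; 0 0 0 0 -0.185; 0 0 0 0 -0.185'
python3 - <<'E'
from h import *
print(np.round(env.sense()["joints"],3)); go(.601,-.3525,.08,.113-np.pi)
E
```

```text
time: 3.02
tool_pos: [0.4665, -0.3576, 0.2207]
ee_rot: [[-0.999, 0.04, -0.013], [0.039, 0.999, 0.011], [0.013, 0.011, -1.0]]
contact_force: [-0.9, 0.6, 0.0]
opening: 0.997
[-6.550e-01  1.940e-01  2.740e-01  1.668e+00  1.000e-03 -6.150e-01]
tool delta [-0.136   0.0089  0.1391] now [ 0.4665 -0.3576  0.2207] ang 3.1022 twist 6.1308 tilt [-0.013  0.011 -1.   ]
```

```bash
python3 -m handwheel '0 0 0 0 -0.152; 60 -0.045 0 0.03 0; 60 -0.045 0 0.03 0; 60 -0.04 0 0.03 0; 60 0 0 0.03 0'
python3 - <<'E'
from h import *
print(np.round(env.sense()["joints"],3)); go(.601,-.3525,.003,.113-np.pi)
E
```

```text
time: 3.65
tool_pos: [0.5974, -0.3419, 0.0979]
ee_rot: [[-0.992, -0.129, -0.01], [-0.129, 0.992, 0.009], [0.008, 0.01, -1.0]]
contact_force: [-1.1, 0.3, 0.4]
opening: 0.763
[-0.521  0.427  0.328  1.484  0.003 -0.65 ]
tool delta [-0.003  -0.0119  0.0947] now [ 0.5974 -0.3419  0.0979] ang -3.0125 twist 0.0161 tilt [-0.01   0.009 -1.   ]
```

```bash
python3 -m handwheel '60 -0.003 -0.012 0.03 0.016; 60 0 0 0.025 0; 60 0 0 0 0'
python3 - <<'E'
from h import *
go(.601,-.3525,.003,.113-np.pi)
E
```

```text
time: 4.03
tool_pos: [0.5997, -0.3521, 0.0361]
ee_rot: [[-0.993, -0.119, -0.016], [-0.119, 0.993, 0.012], [0.014, 0.014, -1.0]]
contact_force: [1.1, -0.6, 1.3]
opening: 0.765
tool delta [-0.0017 -0.001   0.0331] now [ 0.5997 -0.3521  0.0361] ang -3.0223 twist 0.0063 tilt [-0.016  0.012 -1.   ]
```

```bash
python3 -m handwheel '60 -0.001 -0.001 0.015 0.005; 60 0 0 0.012 0; 60 0 0 0 0'
python3 - <<'E'
from h import *
go(.601,-.3525,.003,.113-np.pi)
E
```

```text
time: 4.4
tool_pos: [0.601, -0.3534, 0.0098]
ee_rot: [[-0.993, -0.115, -0.014], [-0.115, 0.993, 0.011], [0.012, 0.012, -1.0]]
contact_force: [0.2, 0.2, -0.5]
opening: 0.762
tool delta [-0.0001  0.0008  0.0068] now [ 0.601  -0.3534  0.0098] ang -3.0264 twist 0.0022 tilt [-0.014  0.011 -1.   ]
```

```bash
python3 -m handwheel '60 0 0.001 0.006 0; 120 0 0 0 0; 200 0 0 0 0; 200 0 0 0 0; 200 0 0 0 0' 40
python3 -m handwheel '200 0 0 -0.004 0; 200 0.01 0 0 0; 200 0 0 0 0'
python3 - <<'E'
from h import *
go(.48,-.352-.0137,.02)
E
```

```text
time: 5.03
tool_pos: [0.6017, -0.3527, 0.0057]
ee_rot: [[-0.993, -0.115, -0.011], [-0.115, 0.993, 0.009], [0.01, 0.011, -1.0]]
contact_force: [-0.3, 0.6, -2.0]
opening: 0.408
time: 5.4
tool_pos: [0.5908, -0.3539, 0.0098]
ee_rot: [[-0.993, -0.115, -0.012], [-0.115, 0.993, 0.01], [0.011, 0.011, -1.0]]
contact_force: [0.7, 0.2, -1.9]
opening: 0.41
tool delta [ 0.1116  0.0011 -0.009 ] now [ 0.5908 -0.3539  0.0098] ang -3.026 twist None tilt [-0.012  0.01  -1.   ]
```

```bash
python3 -m handwheel '200 0.03 0 0 0; 200 0.035 0 0 0; 200 0.035 0 0 0; 200 0.015 0 -0.01 0; 200 0 0 -0.03 0; 200 0 0 -0.03 0; 200 0 0 0 0'
python3 - <<'E'
from h import *
go(.46,-.09,.09,-np.pi-1.57+2*np.pi+0)
print(np.round(env.sense()["joints"],3))
im,d,c=snap("wrist","w2.png")
E
```

```text
time: 6.28
tool_pos: [0.4748, -0.3684, 0.085]
ee_rot: [[-0.993, -0.115, -0.009], [-0.115, 0.993, 0.008], [0.008, 0.009, -1.0]]
contact_force: [0.6, -0.6, -1.3]
opening: 0.408
tool delta [-0.0172  0.2783 -0.0026] now [ 0.4748 -0.3684  0.085 ] ang -3.0265 twist -4.5981 tilt [-0.009  0.008 -1.   ]
[-6.600e-01  2.140e-01  3.600e-02  1.405e+00  1.000e-03 -7.760e-01]
```

View pics/w2.png

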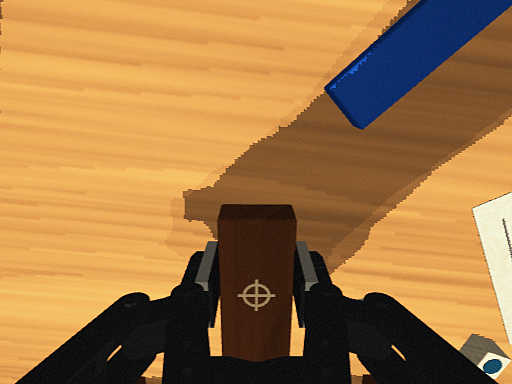

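```bash
python3 -m handwheel '200 0 0 0 0.185; 200 0 0 0 0.185; 200 0 0 0 0.185; 200 0 0 0 0.185; 200 0 0 0 0.185; 200 0 0 0 0.185; 200 0 0 0 0.185; 200 0 0 0 0.185' >/dev/null;  python3 -m handwheel '200 0 0 0 0.185; 200 0 0 0 0'
python3 - <<'E'
from h import *
go(.46,-.095,.08,np.pi/2)
E
```

```text
time: 7.58
tool_pos: [0.4728, -0.3634, 0.0683]
ee_rot: [[0.004, 1.0, -0.023], [1.0, -0.003, 0.021], [0.021, -0.023, -1.0]]
contact_force: [0.9, 0.2, -1.6]
opening: 0.412
tool delta [ 0.2685 -0.0139 -0.0057] now [ 0.4728 -0.3634  0.0683] ang 1.567 twist -0.0038 tilt [-0.023  0.021 -1.   ]
```

```bash
python3 -m handwheel '200 0.05 -0.003 0 0; 200 0.055 -0.003 0 0; 200 0.055 -0.003 0 0; 200 0.055 -0.003 0 0; 200 0.04 0 0 0; 200 0 0 0 0'
python3 - <<'E'
from h import *
go(.46,-.095,.01,np.pi/2)
E
```

```text
time: 8.32
tool_pos: [0.4579, -0.1005, 0.0693]
ee_rot: [[-0.025, 0.999, -0.026], [0.999, 0.026, 0.024], [0.025, -0.026, -0.999]]
contact_force: [-0.4, -0.3, -1.0]
opening: 0.406
tool delta [0.004  0.0038 0.0594] now [ 0.4579 -0.1005  0.0693] ang 1.5962 twist 0.0254 tilt [-0.026  0.024 -0.999]
```

```bash
python3 -m handwheel '200 0.003 0.003 0.022 0.025; 200 0 0 0.022 0; 200 0 0 0.005 0; 200 0 0 0 0;200 0 0 0.003 0; 200 0 0 0 0'
python3 - <<'E'
from h import *
go(.46,-.095,.008,np.pi/2)
E
```

```text
time: 9.07
tool_pos: [0.4605, -0.0978, 0.0166]
ee_rot: [[-0.013, 1.0, -0.025], [1.0, 0.013, 0.024], [0.024, -0.024, -0.999]]
contact_force: [0.3, -0.3, -1.8]
opening: 0.41
tool delta [ 0.0026 -0.0003  0.0086] now [ 0.4605 -0.0978  0.0166] ang 1.5836 twist 0.0128 tilt [-0.025  0.024 -0.999]
```

```bash
python3 -m handwheel '200 0 0 0.006 0; 200 0 0 0 0;200 0 0 0.004 0; 200 0 0 0 0'
python3 -m handwheel '120 0 0 0 0; 90 0 0 0 0; 60 0 0 0 0; 60 0 0 -0.03 0; 60 0 0 -0.04 0; 60 0 0 -0.04 0; 60 0 0 0 0'
python3 - <<'E'
from h import *
print(np.round(env.sense()["joints"],3))
go(.46,-.23,.12,np.pi/2)
E
```

```text
time: 9.57
tool_pos: [0.461, -0.0977, 0.0068]
ee_rot: [[-0.013, 1.0, -0.023], [1.0, 0.014, 0.023], [0.023, -0.023, -0.999]]
contact_force: [0.0, 0.3, 0.6]
opening: 0.409
time: 10.45
tool_pos: [0.4631, -0.1002, 0.1198]
ee_rot: [[-0.013, 1.0, -0.024], [1.0, 0.014, 0.023], [0.023, -0.023, -0.999]]
contact_force: [-0.3, 0.4, -0.3]
opening: 0.759
[-0.224 -0.079 -0.206  1.472  0.017  1.333]
tool delta [-0.1297 -0.0049 -0.0031] now [ 0.4631 -0.1002  0.1198] ang 1.5841 twist 0.0133 tilt [-0.024  0.023 -0.999]
```

```bash
python3 -m handwheel '60 0 0.004 -0.06 0; 60 0 0.004 -0.06 0; 60 0.03 0.004 -0.05 0; 60 0.05 0.004 0 0; 60 0.025 0 0 0; 60 0 0 0 0; 60 0 0 0 0'
python3 - <<'E'
from h import *
go(.505,.02,.3)
im,d,c=snap("wrist","w3.png"); np.savez("w3.npz",im=im,d=d,R=c[1],K=c[0],e=c[2])
P=cloud(d,c); Z=P[...,2]
q=P[(Z>.148)&(Z<.165)]; print("knob",len(q),np.median(q,0),cv2.minEnclosingCircle((q[:,:2]*1000).astype(np.float32)))
E
```

```text
time: 11.32
tool_pos: [0.4811, 0.0035, 0.2893]
ee_rot: [[-0.012, 0.999, -0.033], [1.0, 0.012, 0.025], [0.026, -0.032, -0.999]]
contact_force: [-0.2, 0.0, 0.4]
opening: 0.764
tool delta [ 0.0165  0.0238 -0.0111] now [0.4811 0.0035 0.2893] ang 1.5824 twist None tilt [-0.033  0.025 -0.999]
knob 1763 [0.50398321 0.02495334 0.15636653] ((504.1944885253906, 23.34379768371582), 22.00422477722168)
```

View pics/w3.png

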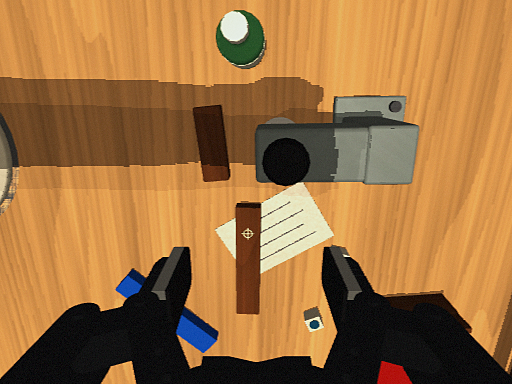

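The wrist view shows the strip lying with its mark at (248,233), running from row 203 to 313. The knob is at (286,161), the bottle at (240,38), the offcut at (212,143), and nothing is disturbed.

```bash
cat >> h.py <<'E'
def measure(im,d,c,box,kbox=None):
    x0,x1,y0,y1=box; hsv=cv2.cvtColor(im,cv2.COLOR_BGR2HSV)
    m=((im[...,2]<130)&(hsv[...,1]>100)&(hsv[...,0]<20)).astype(np.uint8)
    b=np.zeros_like(m); b[y0:y1,x0:x1]=1; m=cv2.morphologyEx(m*b,cv2.MORPH_CLOSE,np.ones((13,13)))
    k=max(cv2.findContours(m,0,2)[0],key=cv2.contourArea)[:,0].astype(float)
    W=np.array([ray(c,u,v,.02)[:2] for u,v in k]); r=cv2.minAreaRect((W*1000).astype(np.float32)); print("strip rect",np.round(r[0],1),np.round(r[1],1),round(r[2],2))
    mm=cv2.erode(m,np.ones((7,7))); g=im.min(2).astype(int); ys,xs=np.where((g>g[mm>0].mean()+40)&(mm>0))
    u,v=(xs.min()+xs.max())/2,(ys.min()+ys.max())/2; p=ray(c,u,v,.02); print("mark px",u,v,"world",np.round(p,4)); return p
E
python3 - <<'E'
from h import *
z=np.load("w3.npz"); c=(z["K"],z["R"],z["e"]); im=z["im"]; d=z["d"]; P=cloud(d,c);Z=P[...,2]
measure(im,d,c,(225,275,195,325))
m=((im.max(2)<45)&(np.mgrid[:384,:512][0]<195)).astype(np.uint8); m[:,:240]=0; m[:,330:]=0
k=max(cv2.findContours(m,0,2)[0],key=cv2.contourArea); e=cv2.fitEllipse(k); print("knob ell",e); 
for h in (.150,.153,.157): 
    a=ray(c,*e[0],h); print(h,a, "radius",e[1][0]/2*(c[2][2]-h)/c[0][0,0])
q=P[(Z>.118)&(Z<.128)&(P[...,1]<.09)&(P[...,1]>-.04)&(P[...,0]<.6)]; print("head",q.min(0),q.max(0),cv2.minAreaRect((q[:,:2]*1000).astype(np.float32)))
t=P[(Z>.1555)&(Z<.159)]; print("flat top",cv2.minEnclosingCircle((t[:,:2]*1000).astype(np.float32)),t.mean(0))
f=P[(np.abs(Z-.02)<.006)&(P[...,0]>.43)&(P[...,0]<.49)&(P[...,1]<-.04)&(P[...,1]>-.26)]; print("strip depth",cv2.minAreaRect((f[:,:2]*1000).astype(np.float32)))
E
```

```text
strip rect [ 462.1 -155. ] [ 35.7 187.8] 0.15
mark px 247.0 233.5 world [ 0.4611 -0.1108  0.02  ]
knob ell ((285.63543701171875, 161.33729553222656), (47.011512756347656, 47.26823043823242), 65.83032989501953)
0.15 [0.50400912 0.02410869 0.15      ] radius 0.021230009137393632
0.153 [0.5038127  0.02474923 0.153     ] radius 0.021005447918308644
0.157 [0.50355082 0.02560328 0.157     ] radius 0.020706032959528654
head [ 0.47453662 -0.00505806  0.11800752] [0.5999965  0.05559123 0.12683812] ((537.392578125, 25.24850845336914), (125.43408966064453, 59.89387512207031), 0.388495534658432)
flat top ((504.2713623046875, 23.28685760498047), 19.299118041992188) [0.50419886 0.02375963 0.15671644]
strip depth ((462.35137939453125, -159.4849395751953), (35.98612594604492, 179.50851440429688), 0.036784689873456955)
```

```bash
python3 -m handwheel '60 -0.05 0 0 0; 60 -0.05 0 0 0; 60 -0.05 0 0 -0.185; 60 0 0 0 -0.185; 60 0 0 0 -0.185; 60 0 0 0 -0.185; 60 0 0 0 -0.185; 60 0 0 0 -0.185' >/dev/null;  python3 -m handwheel '60 0 0 0 -0.185; 60 0 0 0 -0.185; 60 0 0 0 -0.185; 60 0 0 0 -0.185; 60 0 0 0 -0.185; 60 0 0 0 -0.185; 60 0 0 0 -0.185; 60 0 0 0 -0.185'
python3 - <<'E'
from h import *
print(np.round(env.sense()["joints"],3))
go(.4623,-.2275,.08,-np.pi/2)
E
```

```text
time: 13.38
tool_pos: [0.4766, -0.1659, 0.2777]
ee_rot: [[-0.485, -0.874, -0.043], [-0.875, 0.484, 0.028], [-0.003, 0.051, -0.999]]
contact_force: [0.3, 0.7, 0.4]
opening: 0.77
[-0.342  0.052  0.229  1.798  0.012 -1.407]
tool delta [ 0.0615 -0.0274  0.1963] now [ 0.4766 -0.1659  0.2777] ang -2.0771 twist -0.5063 tilt [-0.043  0.028 -0.999]
```

```bash
python3 -m handwheel '60 0 0 0 -0.17; 60 0 0 0 -0.17; 60 0 0 0 -0.165; 60 0 0 0 0'
python3 - <<'E'
from h import *
go(.4623,-.2275,.08,-np.pi/2)
E
```

```text
time: 13.88
tool_pos: [0.475, -0.1698, 0.2759]
ee_rot: [[0.009, -0.999, -0.046], [-1.0, -0.01, 0.028], [-0.029, 0.045, -0.999]]
contact_force: [-0.5, 0.2, -0.4]
opening: 0.764
tool delta [0.0632 0.0044 0.1946] now [ 0.475  -0.1698  0.2759] ang -1.5617 twist 0.0091 tilt [-0.046  0.028 -0.999]
```

```bash
python3 -m handwheel '60 0.032 0.002 0.05 0; 60 0.031 0.002 0.05 0; 60 0 0 0.05 0; 60 0 0 0.03 0; 60 0 0 0 0'
python3 - <<'E'
from h import *
go(.4623,-.2275,.008,-np.pi/2)
E
```

```text
time: 14.5
tool_pos: [0.4615, -0.2321, 0.0888]
ee_rot: [[-0.016, -0.999, -0.045], [-0.999, 0.015, 0.028], [-0.028, 0.045, -0.999]]
contact_force: [-0.0, -0.5, -0.1]
opening: 0.767
tool delta [-0.0024 -0.0043  0.0808] now [ 0.4615 -0.2321  0.0888] ang -1.5871 twist -0.0163 tilt [-0.045  0.028 -0.999]
```

```bash
python3 -m handwheel '60 -0.002 -0.004 0.03 -0.016; 60 0 0 0.025 0; 60 0 0 0.012 0; 60 0 0 0 0'
python3 - <<'E'
from h import *
go(.4623,-.2275,.008,-np.pi/2)
E
```

```text
time: 15.0
tool_pos: [0.4653, -0.2305, 0.0263]
ee_rot: [[-0.009, -0.999, -0.038], [-1.0, 0.008, 0.025], [-0.025, 0.038, -0.999]]
contact_force: [-0.7, -0.1, -0.1]
opening: 0.767
tool delta [-0.0025  0.0023  0.0184] now [ 0.4653 -0.2305  0.0263] ang -1.5798 twist -0.009 tilt [-0.038  0.025 -0.999]
```

```bash
python3 -m handwheel '60 -0.002 0.002 0.01 -0.009; 60 0 0 0.008 0; 60 0 0 0 0; 120 0 0 0 0; 200 0 0 0 0; 200 0 0 0 0; 200 0 0 0 0' 40
python3 - <<'E'
from h import *
go(.4623,-.2275,.008,-np.pi/2)
im,d,c=snap("top"); P=cloud(d,c); f=P[(np.abs(P[...,2]-.02)<.007)&(P[...,0]>.43)&(P[...,0]<.49)&(P[...,1]<-.04)&(P[...,1]>-.18)]; print(f.min(0),f.max(0))
E
```

```text
time: 15.88
tool_pos: [0.4641, -0.2288, 0.0107]
ee_rot: [[-0.0, -0.999, -0.034], [-1.0, -0.001, 0.023], [-0.023, 0.034, -0.999]]
contact_force: [0.3, 0.1, -0.2]
opening: 0.408
tool delta [-0.0012  0.0017  0.0028] now [ 0.4641 -0.2288  0.0107] ang -1.571 twist -0.0002 tilt [-0.034  0.023 -0.999]
[ 0.44662633 -0.17779547  0.01321974] [ 0.48309771 -0.07094455  0.0267987 ]
```

```bash
python3 -m handwheel '200 -0.02 -0.018 0 0; 200 -0.025 -0.018 0 0; 200 -0.025 0 0.0005 0; 200 -0.025 0 0.0005 0; 200 -0.015 0 0 0; 200 0 0 0 0; 200 0 0 0 0'
python3 - <<'E'
from h import *
go(.5037,-.0943,.0107,-np.pi/2)
E
```

```text
time: 16.8
tool_pos: [0.5014, -0.117, 0.0108]
ee_rot: [[-0.002, -0.999, -0.034], [-1.0, 0.001, 0.022], [-0.022, 0.034, -0.999]]
contact_force: [0.6, -0.6, -0.4]
opening: 0.407
tool delta [-0.0227 -0.0023  0.0005] now [ 0.5014 -0.117   0.0108] ang -1.5727 twist -0.0019 tilt [-0.034  0.022 -0.999]
```

```bash
python3 -m handwheel '200 -0.012 -0.002 0 -0.002; 200 -0.01 0 0 0; 200 0 0 0 0; 200 0 0 0 0'
python3 - <<'E'
from h import *
go(.5037,-.0943,.0107,-np.pi/2)
E
```

```text
time: 17.3
tool_pos: [0.5035, -0.0946, 0.0111]
ee_rot: [[-0.001, -0.999, -0.034], [-1.0, 0.001, 0.022], [-0.022, 0.034, -0.999]]
contact_force: [-0.5, -1.2, -1.9]
opening: 0.406
tool delta [-0.0003 -0.0002  0.0004] now [ 0.5035 -0.0946  0.0111] ang -1.5721 twist -0.0013 tilt [-0.034  0.022 -0.999]
```

```bash
python3 -m handwheel '140 0 0 0 0; 100 0 0 0 0; 60 0 0 0 0; 60 0 0 -0.03 0; 60 0.01 0 -0.05 0; 60 0.01 0 -0.05 0; 60 0 0 -0.03 0; 60 0 0 0 0'
python3 - <<'E'
from h import *
im,d,c=snap("wrist","w4.png"); np.savez("w4.npz",im=im,d=d,R=c[1],K=c[0],e=c[2])
print(proj(c,(.504,.0245,.02)),proj(c,(.504,.0245,.032)),c[2])
E
```

```text
time: 18.3
tool_pos: [0.5085, -0.1195, 0.1751]
ee_rot: [[-0.002, -0.999, -0.035], [-1.0, 0.001, 0.022], [-0.022, 0.035, -0.999]]
contact_force: [0.2, -1.1, -1.3]
opening: 0.764
[256.205296   291.78435844] [256.59042792 298.81448265] [ 0.51397211 -0.20614078  0.31542736]
```

View pics/w4.png

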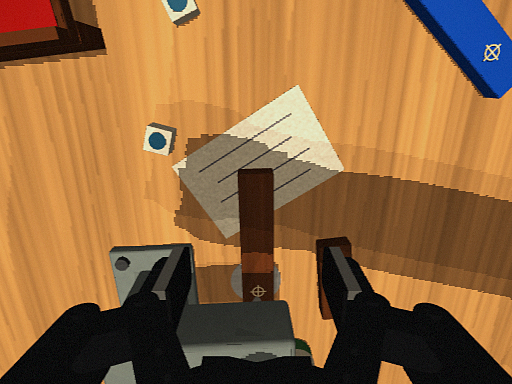

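Mark visible at (258,291) beneath the head edge; the predicted spot is (256,292). Enlarging to see the tip and disc.

Run:
```python
from h import *
z=np.load("w4.npz"); c=(z["K"],z["R"],z["e"]); im=z["im"]
cv2.imwrite("pics/c4.png",cv2.resize(im[250:315,215:300],None,fx=9,fy=9,interpolation=cv2.INTER_CUBIC))
for u,v in ((257,291),(258,291),(258,292)): print(ray(c,u,v,.02))
print("disc c",proj(c,(.504,.0245,0)))
```

```text
[0.50309425 0.0234499  0.02      ]
[0.50195704 0.02348335 0.02      ]
[0.50195717 0.02485684 0.02      ]
disc c [255.61464452 281.00271971]
```

View pics/c4.png

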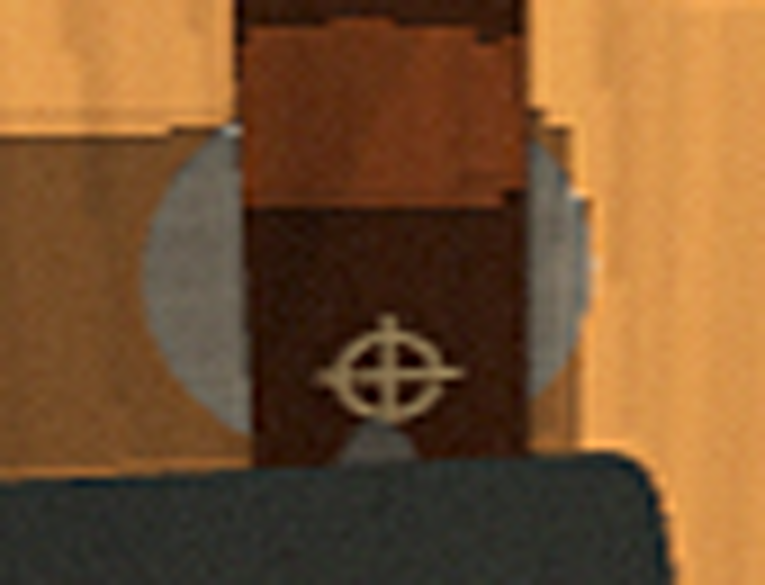

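Tip and mark are both visible. The mark at px (257.8,291.1) should be at (256.2,291.8), so the strip is about 1.8 mm short in x and 0.7 mm short in y. That is inside the circle but worth trimming, so I'll regrasp the plain end and nudge it.

```bash
python3 - <<'E'
from h import *
go(.5035,-.0946,.05,-1.572)
E
python3 -m handwheel '60 -0.012 0.002 0.04 0; 60 -0.012 0.001 0.04 0; 60 0 0 0.03 0; 60 0 0 0 0; 60 0 0 0 0'
python3 - <<'E'
from h import *
go(.5035,-.0946,.0111,-1.572)
E
```

```text
tool delta [-0.022   0.      0.1243] now [ 0.508  -0.1194  0.1737] ang -1.573 twist -0.001 tilt [-0.037  0.022 -0.999]
time: 18.98
tool_pos: [0.4983, -0.0917, 0.0571]
ee_rot: [[-0.002, -0.999, -0.042], [-1.0, 0.001, 0.023], [-0.023, 0.042, -0.999]]
contact_force: [0.1, -0.2, 0.1]
opening: 0.759
tool delta [ 0.004  -0.0071  0.0457] now [ 0.4983 -0.0917  0.0571] ang -1.5732 twist -0.0012 tilt [-0.042  0.023 -0.999]
```

```bash
python3 -m handwheel '60 0.004 -0.007 0.02 -0.001; 60 0 0 0.02 0; 60 0 0 0 0; 60 0 0 0 0'
python3 - <<'E'
from h import *
go(.5035,-.0946,.0111,-1.572)
E
```

```text
time: 19.48
tool_pos: [0.5069, -0.0959, 0.0214]
ee_rot: [[-0.002, -0.999, -0.035], [-1.0, 0.001, 0.022], [-0.022, 0.035, -0.999]]
contact_force: [0.0, 0.2, 0.2]
opening: 0.765
tool delta [-0.0011  0.0031  0.0104] now [ 0.5069 -0.0959  0.0214] ang -1.5727 twist -0.0007 tilt [-0.035  0.022 -0.999]
```

```bash
python3 -m handwheel '60 -0.001 0.003 0.009 0; 60 0 0 0 0; 120 0 0 0 0; 200 0 0 0 0; 200 0 0 0 0; 200 0 0 0 0; 200 0 0 0 0'
python3 - <<'E'
from h import *
go(.5053,-.0939,.0111,-1.572)
E
```

```text
time: 20.35
tool_pos: [0.5045, -0.0949, 0.0144]
ee_rot: [[-0.002, -0.999, -0.032], [-1.0, 0.001, 0.021], [-0.021, 0.032, -0.999]]
contact_force: [0.1, -0.8, 0.9]
opening: 0.402
tool delta [-0.0009 -0.0009  0.0033] now [ 0.5045 -0.0949  0.0144] ang -1.5726 twist -0.0006 tilt [-0.032  0.021 -0.999]
```

```bash
python3 -m handwheel '200 -0.0008 -0.0008 0 0; 200 0 0 0 0; 200 0 0 0 0'
python3 -m handwheel '140 0 0 0 0; 100 0 0 0 0; 60 0 0 0 0; 60 0 0 -0.03 0; 60 0.01 0 -0.05 0; 60 0.01 0 -0.05 0; 60 0 0 -0.03 0; 60 0 0 0 0'
python3 - <<'E'
from h import *
im,d,c=snap("wrist","w5.png"); np.savez("w5.npz",im=im,d=d,R=c[1],K=c[0],e=c[2])
p=proj(c,(.504,.0245,.02)); print("want mark",p,"tip",proj(c,(.504,.0245,.032)))
u,v=int(p[0])-40,int(p[1])-42; print("crop origin",u,v)
cv2.imwrite("pics/c5.png",cv2.resize(im[v:v+65,u:u+85],None,fx=9,fy=9,interpolation=cv2.INTER_CUBIC))
E
```

```text
time: 20.72
tool_pos: [0.5053, -0.0941, 0.0144]
ee_rot: [[-0.002, -0.999, -0.032], [-1.0, 0.001, 0.021], [-0.021, 0.032, -0.999]]
contact_force: [-1.1, -1.1, 0.3]
opening: 0.404
time: 21.72
tool_pos: [0.51, -0.1179, 0.178]
ee_rot: [[-0.002, -0.999, -0.033], [-1.0, 0.001, 0.021], [-0.021, 0.033, -0.999]]
contact_force: [-0.0, -0.1, -0.5]
opening: 0.765
want mark [257.5791648  289.01827814] tip [257.98930891 295.91260467]
crop origin 217 247
```

View pics/c5.png

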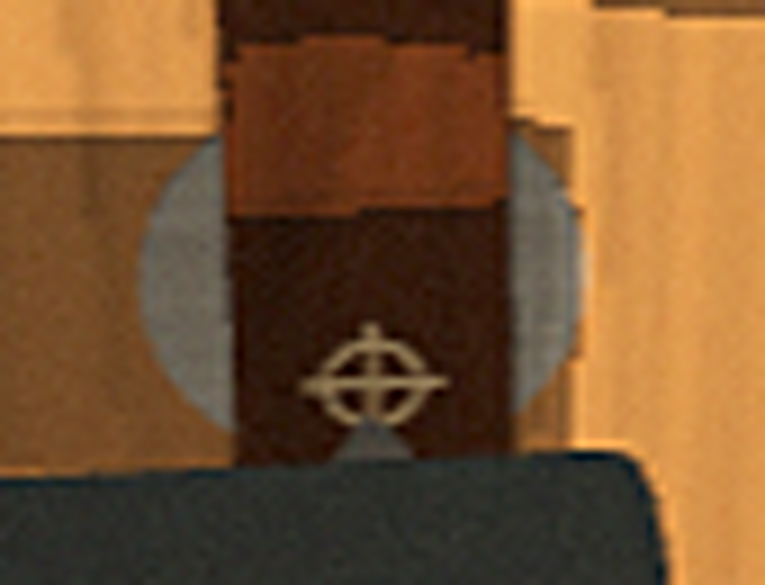

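Mark at px (258.1,289.0) against the wanted (257.6,289.0), so it is now within about 0.5 mm. Next, the knob.

```bash
python3 -m handwheel '255 0 0 -0.03 0; 255 -0.04 0 -0.01 0; 255 -0.05 0 0 0; 255 -0.045 0 0 0; 255 0 0 0 0; 255 0 0 0 0'
python3 - <<'E'
from h import *
go(.504,.0245,.17)
E
```

```text
time: 22.52
tool_pos: [0.5089, 0.0201, 0.212]
ee_rot: [[-0.003, -0.999, -0.046], [-1.0, 0.002, 0.023], [-0.023, 0.047, -0.999]]
contact_force: [-1.1, -0.2, -0.3]
opening: -0.0
tool delta [-0.0034  0.003   0.0423] now [0.5089 0.0201 0.212 ] ang -1.5734 twist None tilt [-0.046  0.023 -0.999]
```

```bash
python3 -m handwheel '255 -0.003 0.003 0.02 0; 255 0 0 0.018 0; 255 0 0 0 0; 255 0 0 0 0'
python3 - <<'E'
from h import *
go(.504,.0245,.157)
E
```

```text
time: 23.02
tool_pos: [0.5037, 0.0206, 0.1718]
ee_rot: [[-0.007, -0.999, -0.049], [-1.0, 0.006, 0.022], [-0.022, 0.049, -0.999]]
contact_force: [0.2, 0.3, 0.6]
opening: 0.002
tool delta [-0.0035 -0.001   0.0149] now [0.5037 0.0206 0.1718] ang -1.5777 twist None tilt [-0.049  0.022 -0.999]
```

```bash
python3 -m handwheel '255 -0.003 -0.001 0.008 0; 255 0 0 0.004 0; 255 0 0 0 0'; python3 -m handwheel '255 0 0 0.004 0; 255 0 0 0.004 0; 255 0 0 0 0'
python3 - <<'E'
from h import *
go(.504,.0245,.145)
E
```

```text
time: 23.4
tool_pos: [0.5047, 0.0237, 0.16]
ee_rot: [[-0.008, -0.999, -0.047], [-1.0, 0.007, 0.022], [-0.022, 0.048, -0.999]]
contact_force: [-0.2, -0.0, 0.4]
opening: -0.0
time: 23.78
tool_pos: [0.5048, 0.0238, 0.1522]
ee_rot: [[-0.007, -0.999, -0.046], [-1.0, 0.006, 0.022], [-0.022, 0.046, -0.999]]
contact_force: [-0.2, -0.5, 2.1]
opening: -0.004
tool delta [-0.0005  0.0005  0.0072] now [0.5048 0.0238 0.1522] ang -1.5783 twist None tilt [-0.046  0.022 -0.999]
```

Contact made (2 N, matching the spring). Pressing on.

```bash
python3 -m handwheel '255 0 0 0.004 0; 255 0 0 0.003 0; 255 0 0 0 0'; python3 -m handwheel '255 0 0 0.003 0; 255 0 0 0.003 0'
```

```text
time: 24.15
tool_pos: [0.5048, 0.0238, 0.1455]
ee_rot: [[-0.008, -0.999, -0.044], [-1.0, 0.007, 0.022], [-0.022, 0.045, -0.999]]
contact_force: [-0.2, -0.7, 2.4]
opening: 0.004
time: 24.4
tool_pos: [0.5051, 0.0238, 0.1442]
ee_rot: [[-0.008, -0.999, -0.039], [-1.0, 0.007, 0.022], [-0.022, 0.039, -0.999]]
contact_force: [-8.6, -2.2, 29.6]
opening: 0.004
```

29.6 N at 12.8 mm down, so the tip is firmly on the wood. Lifting off.

```bash
python3 -m handwheel '255 0 0 0.001 0'; python3 -m handwheel '255 0 0 -0.01 0; 255 0 0 -0.02 0; 255 0 0 -0.03 0; 255 0 0 -0.04 0; 255 0.05 0 0 0; 255 0.05 0 0 0; 255 0.05 0 0 0; 255 0 0 0 0'
python3 - <<'E'
from h import *
im,d,c=snap("wrist","w6.png"); P=cloud(d,c)
p=proj(c,(.504,.0245,.02)); print("want mark",p,"tip",proj(c,(.504,.0245,.032)),env.sense()["tool_pos"])
t,td,tc=snap("top"); Q=cloud(td,tc); k=Q[(Q[...,2]>.145)&(Q[...,2]<.17)&(abs(Q[...,0]-.505)<.04)&(abs(Q[...,1]-.025)<.04)]; print("knob z",np.median(k,0),len(k))
cv2.imwrite("pics/f.png",np.hstack([cv2.resize(im,(400,300)),cv2.resize(t,(400,300))]))
u,v=int(p[0])-40,int(p[1])-42
if 0<v<320: cv2.imwrite("pics/c6.png",cv2.resize(im[v:v+65,u:u+85],None,fx=9,fy=9,interpolation=cv2.INTER_CUBIC))
E
```

```text
time: 24.52
tool_pos: [0.505, 0.0238, 0.1449]
ee_rot: [[-0.008, -0.999, -0.038], [-1.0, 0.007, 0.022], [-0.022, 0.038, -0.999]]
contact_force: [-3.1, -0.8, 8.4]
opening: 0.004
time: 25.52
tool_pos: [0.5072, -0.1311, 0.2439]
ee_rot: [[-0.004, -0.999, -0.042], [-1.0, 0.003, 0.024], [-0.024, 0.042, -0.999]]
contact_force: [0.4, -0.1, 0.1]
opening: -0.002
want mark [252.51957087 265.70974707] tip [252.80594998 270.88191772] [ 0.5073396  -0.12978565  0.24416024]
knob z [0.5043472  0.02326331 0.15534324] 146
```

View pics/f.png

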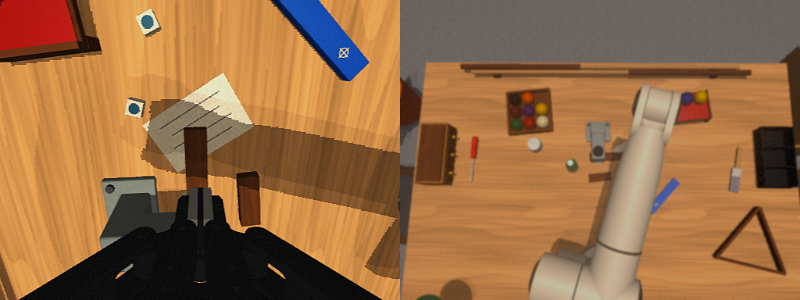

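The picture shows the strip under the press and chalks, bottle, offcut, tin and tray in place. The knob is back at 0.155. The shut fingers hide the mark, so I'll open them and look from the earlier viewpoint.

```bash
python3 -m handwheel '60 0 0 0.03 0; 60 0 0 0.03 0; 60 0 0 0 0; 60 0 0 0 0'
python3 - <<'E'
from h import *
im,d,c=snap("wrist","w7.png")
p=proj(c,(.504,.0245,.02)); print("want mark",p,"tip",proj(c,(.504,.0245,.032)),env.sense()["tool_pos"])
u,v=int(p[0])-40,int(p[1])-42; print(u,v)
cv2.imwrite("pics/c7.png",cv2.resize(im[v:v+65,u:u+85],None,fx=9,fy=9,interpolation=cv2.INTER_CUBIC))
E
```

```text
time: 26.12
tool_pos: [0.5057, -0.1232, 0.1848]
ee_rot: [[0.003, -0.999, -0.04], [-1.0, -0.004, 0.025], [-0.025, 0.04, -0.999]]
contact_force: [0.2, 0.1, 0.4]
opening: 0.76
want mark [252.08355008 288.47879822] tip [252.38111012 295.2232011 ] [ 0.50571057 -0.12327779  0.18480945]
212 246
```

View pics/c7.png

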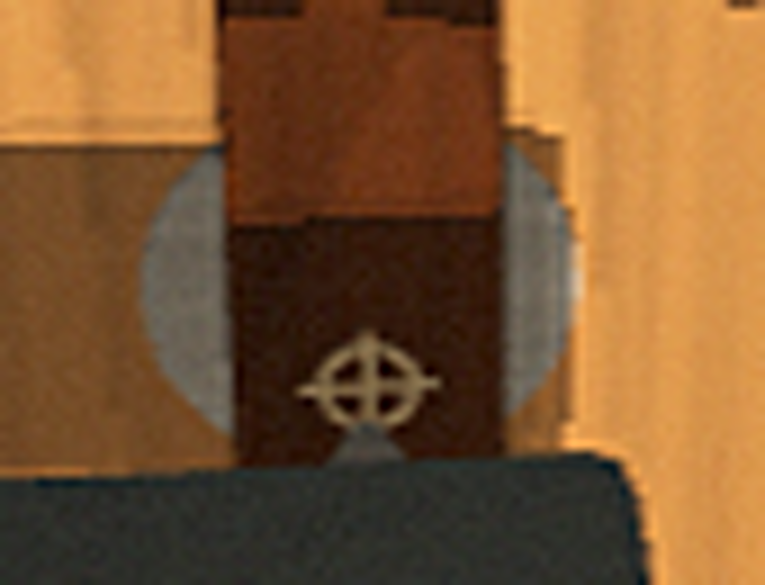

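Run:
```python
from h import *
print(env.finish_job())
```

```text
the job is handed in; nothing more can be done
None
```

The job is handed in at about 26 s of the 61 s allowed, with no verdict reported. I drew the dark strip out by its marked end, turned it and set it down on the bench. I then took it by its plain end, slid it under the press from the paper side, and let go. A look showed it about 1.8 mm short, so I took the plain end again, nudged it into place and let go before pressing.

- **Press:** the wrist force peaked at 29.6 N with the knob about 12.8 mm down. That is roughly 25 N on the wood, held for only about one row. The next reading was 8.4 N, so the firm press was brief.
- **Last checks:** after the press the mark sits within about 0.5 mm of the spot under the tip. The tip is up and the knob is back at 0.155 m. The gripper is open and clear of everything.
- **Bystanders:** by eye, nothing else I could see had moved. The arm hid part of the ball shelf in the last top view, and I did not re-measure each item.
- **Disagreements:** the knob centre differed by 1–2 mm between depth and ray measurements. I used a middle value, and the steel disc and the tip as seen in the picture agreed with it. The tool also drifted to a tilt of about 2–3 degrees over the moves, with no visible effect on the result.

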